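# Pack the hole-saw kit into its foam tray

## Robot

A 6-joint arm with a two-finger parallel gripper is mounted at the origin on the work surface. World frame = base frame: x ahead of the robot, y to its left, z up, the work surface at z = 0. Lengths are in m, angles in rad, forces in N, time in s.
With the tool pointing down it reaches from about 0.3 to 0.825 m from the base axis. Payload 5.4 kg.
Tool frame: the origin (TCP) lies midway between the tips of the shut fingers; the grasp point (between the pads) lies 19 mm behind it (grasp_offset is the distance from the TCP to the grasp point, in m); z points along the fingers, y is the direction in which the jaws open and shut (so a half turn about z gives the same grasp; the last joint's range is limited). The gripper opens to 92 mm and grips with 3 to 60 N. Pads are 20 mm wide; open, the fingers measure 128 mm over their backs; the gripper's body (75 mm by 189 mm) begins 69 mm behind the grasp point.
Start: joints at [-1.426, 0.158, 1.597, -0, 1.386, -0.21], TCP at [0.2, -0.539, 0.215] pointing down, gripper open.
Joint ranges: [-2.91, 2.91], [-0.94, 2.29], [0.18, 2.7], [-1.29, 4.43], [0.17, 2.64], [-3, 3]. Speed limits (rad/s): [2.57, 2.57, 3.14, 3.14, 3.14, 3.14].

## Interface

Orientations are given as a unit quaternion [w, x, y, z].
In Python, from workcell import get_obs, camera, calibration, job_done, trace, grasp_offset gives the robot as it stands. The module is installed in compiled form; this text tells all that it offers.
- The arm moves only by the tool arm_command, never from a script. Its argument "increments" is a list of rows, each an object of numbers: "jaw": the opening, from 0 (shut) to 1 (fully open); "tx", "ty", "tz": the shift along the tool's x, y, z in cm; "roll": the turn about the tool's z in rad. In form: [{"jaw": .., "tx": .., "ty": .., "tz": .., "roll": ..}, ...]. A call has 1 to 10 rows; each row is the pose to reach, as a shift and turn from the pose commanded when the call began, along the tool's axes at that moment; what a row does not reach only later rows make up. A row lasts 1/10 s, in which the tool goes at most 50 mm and 8.59 degrees, less where a joint would pass 70% of its speed; a pose out of reach is approached as far as the arm can. A call with a gripper value outside its range is refused whole. The fingers move at their own pace and stop on an object; "force" is the grip in N (left out, the last holds). Time passes only in rows, so rows that repeat a pose let the fingers close. It gives the time, the measured TCP pose, the force and the opening at its end, in the units of the state.
- get_obs(): the state, without advancing time (a new reading comes with each control period).
- camera(name): name is "scene" or "side" or "wrist"; returns (picture, depth): 420x560x3 uint8, red, green, blue; 420x560 float32, m along the optical axis (not along the pixel's ray), 0 where there is no reading.
- calibration(name): a dict with "mtx" (3x3 intrinsics, pixels), "eye" and "orientation" of the camera in the world; the wrist camera has in their place "hand_eye" (4x4, takes a point from camera to tool coordinates, whose origin is the TCP and whose axes are the flange's). Camera axes: x right, y down, z forward; pixel columns grow to the right and rows downward; lengths in m; the calibration is good to about 2 mm. A picture is of the moment at which its call begins: read the wrist's pose just before it. calibration takes no time and is no camera call.
- job_done(): hands the job in, once; it reports no verdict.
Trained networks look in the newest picture that a camera, given by its name, has taken for a name from the list of things; names that differ only in an ending like _2 or _b are one class to them, and where a whole thing is asked for, a point or a joint stands for the part that bears it (a point fixed in the world has none). Each returns a list of dicts, best first, with "score" (0 to 1); they miss things now and then, are a little off and sometimes report something else, mostly with a low value. They report only what shows in the picture. A call takes as long as a camera call.
- trace(camera, name): "mask" (420x560 bool, what is visible of it) and "extent" ([left, top, right, bottom] in pixels, round what is visible of it).
The state is a dict: "clock": time; "joint_positions": joint angles; "joint_velocities": joint speeds; "effort": joint torques, N m; "position": TCP position; "tcp_rot": TCP orientation; "ft_force": force on the tool from outside, world axes, zero at the start; "ft_torque": the same for the moment, N m; "gripper_width": opening from 0.0 (shut) to 1.0 (fully open).
Only numpy, scipy, OpenCV 4.12 (cv2) and the standard library are available. Lean on these libraries where they do the work, as an engineer would, in place of code of your own. Each camera call takes 0.05 s, during which the arm holds its last target.

## Task

Pack the hole-saw kit back into its foam-lined tray: stand each of the three hole saws, teeth down, fully home in the round well cut for its size, and lay the arbor straight along the long slot, flat on the bottom. Set them down rather than drop them, so no tooth chips. The open pipe coupling and the plain twist drill do not belong to the kit: leave them where they lie.

Things in the scene. Friction and masses are not known exactly. Their poses are not given: they have to be found in the camera images.
- saw60: hole saw: a plain grey steel cup 60 mm in diameter and 45 mm high, standing teeth down; its closed back plate on top has a bore in the middle and two small pin holes. The largest of the three. Origin at the centre of its underside, z up. About 190 g
- saw46: hole saw: a plain grey steel cup 46 mm in diameter and 45 mm high, standing teeth down; its closed back plate on top has a bore in the middle and two small pin holes. The middle one of the three. Origin at the centre of its underside, z up. About 140 g
- saw33: hole saw: a plain grey steel cup 33 mm in diameter and 45 mm high, standing teeth down; its closed back plate on top has a bore in the middle. The smallest of the three. Origin at the centre of its underside, z up. About 90 g
- arbor: arbor of the hole saws, 88 mm long, lying along its x, resting on a flat of its eight-sided steel collar (28 mm over flats, 22 mm long, halfway along; flats at +y and -y upright). 10 mm hex shank 33 mm out to -x; 16 mm threaded nose, 9 mm long, then 7 mm pilot drill to +x. Origin mid-collar at its underside, axis 14 mm up. About 160 g, balanced on the collar
- well60: tray module with a round well 72 mm across, 14 mm deep, in its middle, for the 60 mm saw. Dark grey foam block, pale well floor, 116 (x) by 88 (y) by 22 mm high; origin mid underside: well floor 8 mm, top face 22 mm above it. Fixed. It is one of four modules in two rows of two (119 mm apart along x, 91 along y, in any arrangement) in one black open tray.
- well46: tray module with a round well 58 mm across, 14 mm deep, in its middle, for the 46 mm saw. Dark grey foam block, pale well floor, 116 (x) by 88 (y) by 22 mm high; origin mid underside: well floor 8 mm, top face 22 mm above it. Fixed. The tray is 250 (x) by 194 mm outside; its 5 mm wall stands 29 mm above the bench, 2 mm above the modules.
- well33: tray module with a round well 45 mm across, 14 mm deep, in its middle, for the 33 mm saw. Dark grey foam block, pale well floor, 116 (x) by 88 (y) by 22 mm high; origin mid underside: well floor 8 mm, top face 22 mm above it. Fixed. The tray has a low carrying grip reaching 25 mm out at either x end; modules and tray share one yaw.
- slot: tray module for the arbor: the same 116 by 88 by 22 mm block with a slot 106 mm long (along its x), 46 mm wide and 14 mm deep, widened to 78 mm over the middle 44 mm as finger room. Origin mid underside: slot floor 8 mm, top face 22 mm above it. The arbor may lie either way round. Fixed
- coupling: not of the kit: steel pipe coupling, a plain tube open right through, 43 mm outside with a slight bead at either end, 32 mm bore, 42 mm high, standing on end. Origin at the centre of its underside. About 180 g
- twist_drill: not of the kit: twist drill bit, 100 mm long, lying along its x axis: 13 mm fluted body to +x, 9 mm hexagonal shank to -x, no collar. Origin at the middle of its underside, z up. About 90 g

How it is judged:
By the outcome, as a careful person would: the job done as asked, in the order asked, and still so for the second after the job is handed in, with the robot touching nothing.
It also fails if it takes over 96 s, if anything falls off the work surface, if the arm or the gripper's body presses on something with over 40 N, if the wrist force passes 120 N, or if a joint passes its speed limit or range.

## Working session

There is one attempt and no reset: what is moved stays moved. The work goes in short steps, Python scripts to look and compute and a tool call to move; the robot and the scene stay as the last step left them, time stands still between calls to the robot, and variables do not carry over. Pictures are saved under pics/ and viewed, and the job is handed in when it is done.

Besides the shell and the picture viewer there is one more tool, called after "Call:" by a JSON object that holds its "api" and its "payload". arm_command: Moves the arm, as the interface text tells. Its arguments: {"type":"object","properties":{"increments":{"type":"array"},"force":{"type":"number"}},"required":["increments"]}

```bash
ls; mkdir -p pics
python3 - <<'E'
from workcell import *
import cv2,numpy as np
o=get_obs();print(o['clock'],o['position'],o['tcp_rot'],grasp_offset if not callable(grasp_offset) else grasp_offset())
for n in ['scene','side']:
    p,d=camera(n);cv2.imwrite(f'pics/{n}0.png',p[:,:,::-1]);np.savez(f'{n}0.npz',p=p,d=d);print(calibration(n))
print(calibration('wrist'))
E
```

```text
pics
0.0 [ 0.19964064 -0.53856892  0.21364219] [-9.20119808e-04  9.84310573e-01  1.76442197e-01  2.96500940e-05] 0.0187
{'mtx': array([[437.95674125,   0.        , 278.63211769],
       [  0.        , 437.95674125, 206.36307851],
       [  0.        ,   0.        ,   1.        ]]), 'eye': array([ 1.22995249, -0.15896433,  0.77010069]), 'orientation': array([-0.29413798,  0.73343589,  0.56640854, -0.23395729])}
{'mtx': array([[419.01802726,   0.        , 272.60373684],
       [  0.        , 419.01802726, 209.01551987],
       [  0.        ,   0.        ,   1.        ]]), 'eye': array([0.0436207 , 0.67139203, 0.71063507]), 'orientation': array([ 0.13398709, -0.25655722,  0.86305801, -0.41395256])}
{'mtx': array([[296.78841665,   0.        , 279.86159024],
       [  0.        , 296.78841665, 216.00680053],
       [  0.        ,   0.        ,   1.        ]]), 'hand_eye': array([[ 8.12087550e-04, -9.57448500e-01, -2.88603032e-01,
         8.29324107e-02],
       [ 9.99999487e-01,  6.02686428e-04,  8.14426360e-04,
         4.33424336e-04],
       [-6.05834166e-04, -2.88603545e-01,  9.57448498e-01,
        -1.70772927e-01],
       [ 0.00000000e+00,  0.00000000e+00,  0.00000000e+00,
         1.00000000e+00]])}
```

View pics/scene0.png

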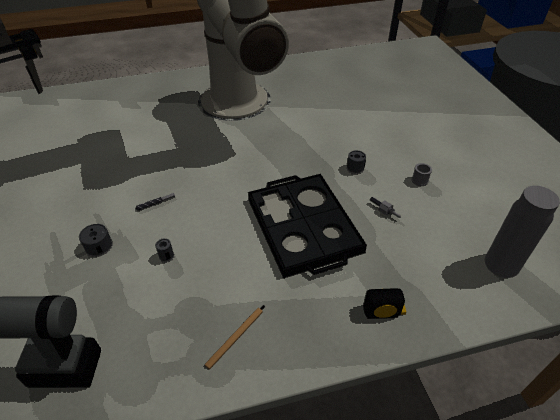

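View pics/side0.png

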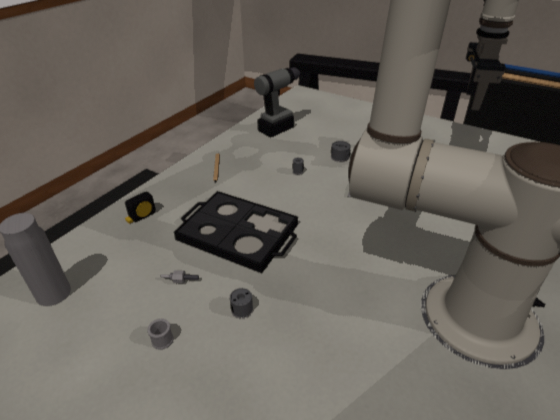

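The scene view shows the tray at about (305,225), saw60 (95,238), saw33 (165,250), saw46 (356,160), coupling (422,175), arbor (385,208) and drill (155,202). The side view shows the same layout. Next I'll measure positions from depth and masks.

```bash
cat > h.py <<'E'
from workcell import *
import cv2,numpy as np
from scipy.spatial.transform import Rotation as R
from scipy.optimize import least_squares
def q2R(q): return R.from_quat([q[1],q[2],q[3],q[0]]).as_matrix()
def campose(n,obs=None):
    c=calibration(n)
    if n=='wrist':
        T=np.eye(4);T[:3,:3]=q2R(obs['tcp_rot']);T[:3,3]=obs['position']
        M=T@c['hand_eye'];return c['mtx'],M[:3,:3],M[:3,3]
    return c['mtx'],q2R(c['orientation']),np.array(c['eye'])
def cloud(d,K,Rm,t):
    v,u=np.mgrid[:d.shape[0],:d.shape[1]]
    P=np.stack([(u-K[0,2])/K[0,0]*d,(v-K[1,2])/K[1,1]*d,d],-1)
    W=P@Rm.T+t; W[d<=0]=np.nan
    return W
def proj(p,K,Rm,t):
    c=(np.asarray(p)-t)@Rm; return c[...,:2]/c[...,2:]*[K[0,0],K[1,1]]+K[:2,2]
def rayz(u,v,z,K,Rm,t):
    r=Rm@np.array([(u-K[0,2])/K[0,0],(v-K[1,2])/K[1,1],1]); return t+r*(z-t[2])/r[2]
def circ(P):
    f=lambda x:np.hypot(P[:,0]-x[0],P[:,1]-x[1])-x[2]
    s=least_squares(f,[*P.mean(0),.03],loss='soft_l1',f_scale=.001);return s.x
E
python3 - <<'E'
from h import *
for n in ['scene','side']:
    p=np.load(f'{n}0.npz');d=p['d'];K,Rm,t=campose(n);W=cloud(d,K,Rm,t)
    print(n, 'bench z',np.nanmedian(W[200:300,:,2]))
    for nm in ['saw60','saw46','saw33','coupling','arbor','twist_drill','well60','well46','well33','slot']:
        for r in trace(n,nm)[:2]:
            m=r['mask'];Q=W[m];Q=Q[~np.isnan(Q[:,0])]
            zz=np.percentile(Q[:,2],95) if len(Q) else 0
            T=Q[Q[:,2]>zz-.008]
            print(nm,round(r['score'],2),r['extent'],m.sum(),'ztop',zz.round(4),'top mid',((T[:,:2].min(0)+T[:,:2].max(0))/2).round(4),np.ptp(T[:,:2],axis=0).round(3),'mean',T.mean(0).round(4))
E
```

```text
scene bench z 0.0005060328052223229
saw60 0.8 [79.7, 223.2, 111.8, 257.3] 791 ztop 0.0452 top mid [ 0.5212 -0.404 ] [0.06  0.057] mean [ 0.5227 -0.4041  0.0429]
saw60 0.78 [345.8, 150.5, 364.0, 175.2] 381 ztop 0.0451 top mid [0.4211 0.2504] [0.048 0.046] mean [0.4219 0.2498 0.0428]
saw46 0.8 [79.7, 223.2, 111.8, 257.3] 791 ztop 0.0452 top mid [ 0.5212 -0.404 ] [0.06  0.057] mean [ 0.5227 -0.4041  0.0429]
saw46 0.78 [345.8, 150.5, 364.0, 175.2] 381 ztop 0.0451 top mid [0.4211 0.2504] [0.048 0.046] mean [0.4219 0.2498 0.0428]
saw33 0.8 [79.7, 223.2, 111.8, 257.3] 791 ztop 0.0452 top mid [ 0.5212 -0.404 ] [0.06  0.057] mean [ 0.5227 -0.4041  0.0429]
saw33 0.78 [345.8, 150.5, 364.0, 175.2] 381 ztop 0.0451 top mid [0.4211 0.2504] [0.048 0.046] mean [0.4219 0.2498 0.0428]
coupling 0.83 [411.6, 160.8, 431.1, 184.4] 323 ztop 0.0423 top mid [0.5088 0.3928] [0.042 0.038] mean [0.5111 0.3917 0.0398]
coupling 0.64 [78.9, 224.0, 111.1, 257.1] 806 ztop 0.0452 top mid [ 0.5212 -0.4046] [0.06  0.058] mean [ 0.5226 -0.4048  0.0429]
arbor 0.53 [372.4, 195.4, 397.2, 217.0] 254 ztop 0.0284 top mid [0.58
[... 2391 characters left out ...]
1014 ztop 0.0279 top mid [0.6405 0.0207] [0.13  0.105] mean [0.6366 0.0221 0.0257]
well46 0.92 [176.4, 211.7, 234.7, 246.5] 1129 ztop 0.0279 top mid [0.6314 0.1101] [0.126 0.098] mean [0.6275 0.1112 0.0257]
well46 0.67 [200.6, 193.7, 254.1, 224.0] 1014 ztop 0.0279 top mid [0.6405 0.0207] [0.13  0.105] mean [0.6366 0.0221 0.0257]
well33 0.92 [176.4, 211.7, 234.7, 246.5] 1129 ztop 0.0279 top mid [0.6314 0.1101] [0.126 0.098] mean [0.6275 0.1112 0.0257]
well33 0.67 [200.6, 193.7, 254.1, 224.0] 1014 ztop 0.0279 top mid [0.6405 0.0207] [0.13  0.105] mean [0.6366 0.0221 0.0257]
slot 0.75 [238.6, 204.7, 293.3, 239.1] 1135 ztop 0.0277 top mid [0.5204 0.0092] [0.132 0.106] mean [0.5194 0.0084 0.0254]
```

Run:
```python
from h import *
for n in ['scene','side']:
    p=np.load(f'{n}0.npz');d=p['d'];K,Rm,t=campose(n);W=cloud(d,K,Rm,t)
    m=(W[...,2]>.022)&(W[...,2]<.034)&(abs(W[...,0]-.58)<.2)&(abs(W[...,1]-.06)<.135)
    m&=cv2.morphologyEx(m.astype(np.uint8),cv2.MORPH_OPEN,np.ones((3,3)))>0
    k,l,st,_=cv2.connectedComponentsWithStats(m.astype(np.uint8));i=1+np.argmax(st[1:,4]);Q=W[l==i][:,:2]
    r=cv2.minAreaRect((Q*1000).astype(np.float32));print(n,r)
    for nm,(x,y) in dict(saw60=(.518,-.404),saw33=(.586,-.258),saw46=(.42,.25),coupling=(.506,.394)).items():
        h=.042 if nm=='coupling' else .045
        s=(abs(W[...,2]-h)<.005)&(np.hypot(W[...,0]-x,W[...,1]-y)<.045);Q=W[s][:,:2]
        c,rad=cv2.minEnclosingCircle((Q*1000).astype(np.float32));print(nm,np.round(c,1),round(rad,1),len(Q))
    s=(W[...,2]>.006)&(np.hypot(W[...,0]-.582,W[...,1]-.26)<.07);Q=W[s]
    c=Q[Q[:,2]>.022];mu=Q.mean(0);w,v=np.linalg.eigh(np.cov(Q[:,:2].T));print('arbor',mu.round(4),'collar',c.mean(0).round(4),'axis',v[:,1],np.ptp((Q-mu)[:,:2]@v,axis=0))
```

```text
scene ((579.8421020507812, 60.071205139160156), (271.532958984375, 194.7251434326172), 5.496559143066406)
saw60 [ 520.7 -404.8] 30.8 441
saw33 [ 590.8 -258.7] 17.2 124
saw46 [420.7 250. ] 24.3 163
coupling [508.2 394.1] 21.7 99
arbor [0.5896 0.2578 0.0195] collar [0.5907 0.2594 0.0261] axis [-0.86972081 -0.49354404] [0.02988067 0.08673242]
side ((576.8892822265625, 60.87137222290039), (257.95947265625, 197.83375549316406), 5.681408405303955)
saw60 [ 518.  -405.8] 32.7 140
saw33 [ 584.3 -257.9] 17.9 47
saw46 [416.9 251.7] 23.1 290
coupling [504.7 395.3] 22.5 195
arbor [0.5782 0.2639 0.0185] collar [0.5823 0.265  0.0256] axis [-0.8414444  -0.54034371] [0.03096377 0.08599389]
```

```bash
cat >> h.py <<'E'
def goto(x,y,z,yaw=None):
    o=get_obs();Rm=q2R(o['tcp_rot']);p=o['position']
    dl=Rm.T@(np.array([x,y,z])-p)*100
    cy=np.arctan2(Rm[1,0],Rm[0,0]);roll=0 if yaw is None else (cy-yaw+np.pi/2)%np.pi-np.pi/2
    print('t',o['clock'],'pos',p.round(4),'yaw',round(cy,4),'tilt',Rm[:2,2].round(4),'w',round(o['gripper_width'],3),'F',np.round(o['ft_force'],1))
    print('tx ty tz',dl.round(2),'roll',round(roll,3))
def wrist(name):
    o=get_obs();p,d=camera('wrist');cv2.imwrite(f'pics/{name}.png',p[:,:,::-1])
    K,Rm,t=campose('wrist',o);return p,d,K,Rm,t,cloud(d,K,Rm,t)
E
python3 -c "
from h import *
goto(.518,-.405,.15,.098)"
```

```text
t 1.1 pos [ 0.1997 -0.5392  0.2146] yaw 0.3548 tilt [-0.  0.] w 0.999 F [-0.4 -0.2 -0.5]
tx ty tz [34.51 -1.53  6.46] roll 0.257
```

Call:
{"api": "arm_command", "payload": {"increments": [{"jaw": 1, "tx": 34.5, "ty": -1.5, "tz": 6.5, "roll": 0.257}, {"jaw": 1, "tx": 34.5, "ty": -1.5, "tz": 6.5, "roll": 0.257}, {"jaw": 1, "tx": 34.5, "ty": -1.5, "tz": 6.5, "roll": 0.257}, {"jaw": 1, "tx": 34.5, "ty": -1.5, "tz": 6.5, "roll": 0.257}, {"jaw": 1, "tx": 34.5, "ty": -1.5, "tz": 6.5, "roll": 0.257}, {"jaw": 1, "tx": 34.5, "ty": -1.5, "tz": 6.5, "roll": 0.257}, {"jaw": 1, "tx": 34.5, "ty": -1.5, "tz": 6.5, "roll": 0.257}, {"jaw": 1, "tx": 34.5, "ty": -1.5, "tz": 6.5, "roll": 0.257}, {"jaw": 1, "tx": 34.5, "ty": -1.5, "tz": 6.5, "roll": 0.257}, {"jaw": 1, "tx": 34.5, "ty": -1.5, "tz": 6.5, "roll": 0.257}]}}

```text
clock: 2.1
position: [0.5173, -0.4059, 0.1498]
tcp_rot: [0.0, 0.999, 0.049, -0.0]
ft_force: [-0.0, -0.5, -0.3]
gripper_width: 0.996
```

Run:
```python
from h import *
goto(.518,-.405,.15,.098)
p,d,K,Rm,t,W=wrist('w1');np.savez('w1.npz',d=d,W=W)
s=(abs(W[...,2]-.045)<.006)&(np.hypot(W[...,0]-.518,W[...,1]+.405)<.05);Q=W[s]
c,r=cv2.minEnclosingCircle((Q[:,:2]*1000).astype(np.float32));print(c,r,len(Q),Q.mean(0))
print('bench',np.nanmedian(W[...,2]))
```

```text
t 2.1 pos [ 0.5173 -0.4059  0.1498] yaw 0.0972 tilt [-0.0003 -0.0005] w 0.996 F [-0.  -0.5 -0.3]
tx ty tz [ 0.07 -0.08 -0.02] roll -0.001
(520.2052612304688, -405.8199157714844) 30.09016990661621 2689 [ 0.52106628 -0.40600201  0.0440997 ]
bench 0.0011286955776939611
```

View pics/w1.png

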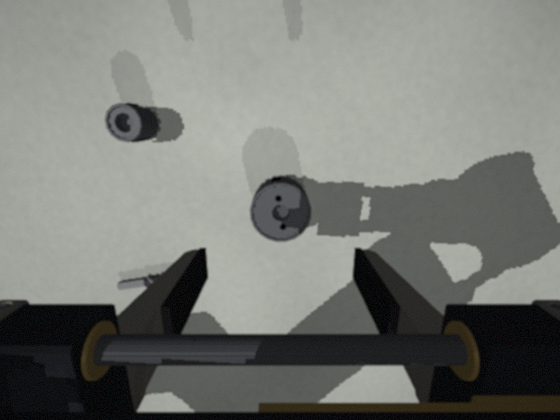

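The wrist view shows saw60 centred at px (281,209) between the jaws, with saw33 at (127,122). I'll descend and grip.

Call:
{"api": "arm_command", "payload": {"increments": [{"jaw": 1, "tx": 0.3, "ty": 0, "tz": 5}, {"jaw": 1, "tx": 0.3, "ty": 0, "tz": 10}, {"jaw": 1, "tx": 0.3, "ty": 0, "tz": 12}, {"jaw": 1, "tx": 0.3, "ty": 0, "tz": 13}, {"jaw": 0.55, "tx": 0.3, "ty": 0, "tz": 13}, {"jaw": 0.55, "tx": 0.3, "ty": 0, "tz": 13}, {"jaw": 0.55, "tx": 0.3, "ty": 0, "tz": 13}, {"jaw": 0.55, "tx": 0.3, "ty": 0, "tz": 13}, {"jaw": 0.55, "tx": 0.3, "ty": 0, "tz": 13}], "force": 25}}

```text
schema error: expected keys jaw, tx, ty, tz, roll
```

Run:
```python
from h import *
goto(.518,-.402,.2,.098)
W=np.load('w1.npz')['W']
s=(abs(W[...,2]-.045)<.006)&(np.hypot(W[...,0]-.586,W[...,1]+.258)<.04);Q=W[s]
c,r=cv2.minEnclosingCircle((Q[:,:2]*1000).astype(np.float32));print(c,r,len(Q),Q.mean(0))
goto(.54,.06,.18,.098)
```

```text
t 2.15 pos [ 0.5171 -0.4063  0.1501] yaw 0.0963 tilt [ 0.     -0.0007] w 1.0 F [ 0.1 -0.2  0.4]
tx ty tz [ 0.13 -0.42 -4.99] roll -0.002
(589.5933227539062, -259.4129638671875) 16.679054260253906 961 [ 0.58973607 -0.25990217  0.04402615]
t 2.15 pos [ 0.5171 -0.4063  0.1501] yaw 0.0963 tilt [ 0.     -0.0007] w 1.0 F [ 0.1 -0.2  0.4]
tx ty tz [  6.77 -46.19  -3.03] roll -0.002
```

Call:
{"api": "arm_command", "payload": {"increments": [{"jaw": 1, "tx": 0.3, "ty": 0, "tz": 5, "roll": 0}, {"jaw": 1, "tx": 0.3, "ty": 0, "tz": 10, "roll": 0}, {"jaw": 1, "tx": 0.3, "ty": 0, "tz": 12, "roll": 0}, {"jaw": 1, "tx": 0.3, "ty": 0, "tz": 13, "roll": 0}, {"jaw": 0.55, "tx": 0.3, "ty": 0, "tz": 13, "roll": 0}, {"jaw": 0.55, "tx": 0.3, "ty": 0, "tz": 13, "roll": 0}, {"jaw": 0.55, "tx": 0.3, "ty": 0, "tz": 13, "roll": 0}, {"jaw": 0.55, "tx": 0.3, "ty": 0, "tz": 13, "roll": 0}, {"jaw": 0.55, "tx": 0.3, "ty": 0, "tz": 13, "roll": 0}], "force": 25}}

```text
clock: 3.05
position: [0.5218, -0.4059, 0.0213]
tcp_rot: [0.001, 0.999, 0.049, 0.001]
ft_force: [0.1, 0.5, 4.5]
gripper_width: 0.648
```

Run:
```python
from h import *
goto(.54,.06,.2,.098)
```

```text
t 3.05 pos [ 0.5218 -0.4059  0.0213] yaw 0.0979 tilt [ 0.0018 -0.0023] w 0.648 F [0.1 0.5 4.5]
tx ty tz [  6.39 -46.15 -17.97] roll -0.0
```

Call:
{"api": "arm_command", "payload": {"increments": [{"jaw": 0.55, "tx": 0, "ty": 0, "tz": -2, "roll": 0}, {"jaw": 0.55, "tx": 0, "ty": 0, "tz": -6, "roll": 0}, {"jaw": 0.55, "tx": 0, "ty": -2, "tz": -10, "roll": 0}, {"jaw": 0.55, "tx": 4, "ty": -38, "tz": -18, "roll": 0}, {"jaw": 0.55, "tx": 4, "ty": -38, "tz": -18, "roll": 0}, {"jaw": 0.55, "tx": 4, "ty": -38, "tz": -18, "roll": 0}, {"jaw": 0.55, "tx": 4, "ty": -38, "tz": -18, "roll": 0}, {"jaw": 0.55, "tx": 4, "ty": -38, "tz": -18, "roll": 0}, {"jaw": 0.55, "tx": 4, "ty": -38, "tz": -18, "roll": 0}, {"jaw": 0.55, "tx": 4, "ty": -38, "tz": -18, "roll": 0}]}}

```text
clock: 4.05
position: [0.5227, -0.0412, 0.1953]
tcp_rot: [-0.0, 0.999, 0.049, -0.0]
ft_force: [1.4, -0.5, -2.3]
gripper_width: 0.649
```

Run:
```python
from h import *
goto(.5,.06,.22,.098)
```

```text
t 4.05 pos [ 0.5227 -0.0412  0.1953] yaw 0.0977 tilt [-0.0003  0.0003] w 0.649 F [ 1.4 -0.5 -2.3]
tx ty tz [ -1.28 -10.29  -2.47] roll -0.0
```

Call:
{"api": "arm_command", "payload": {"increments": [{"jaw": 0.55, "tx": -1.3, "ty": -10.3, "tz": -3.5, "roll": 0}, {"jaw": 0.55, "tx": -1.3, "ty": -10.3, "tz": -3.5, "roll": 0}, {"jaw": 0.55, "tx": -1.3, "ty": -10.3, "tz": -3.5, "roll": 0}, {"jaw": 0.55, "tx": -1.3, "ty": -10.3, "tz": -3.5, "roll": 0}]}}

```text
clock: 4.45
position: [0.5004, 0.0591, 0.2306]
tcp_rot: [0.0, 0.999, 0.05, 0.001]
ft_force: [0.2, -1.4, -2.6]
gripper_width: 0.65
```

Run:
```python
from h import *
goto(.5,.06,.22,.098)
p,d,K,Rm,t,W=wrist('w2');np.savez('w2.npz',p=p,d=d,W=W)
m=(W[...,2]>.02)&(W[...,2]<.034)
k,l,st,_=cv2.connectedComponentsWithStats(m.astype(np.uint8));i=1+np.argmax(st[1:,4]);Q=W[l==i][:,:2]
print(cv2.minAreaRect((Q*1000).astype(np.float32)),len(Q))
```

```text
t 4.45 pos [0.5004 0.0591 0.2306] yaw 0.1009 tilt [ 0.0013 -0.0004] w 0.65 F [ 0.2 -1.4 -2.6]
tx ty tz [-0.03 -0.09  1.06] roll 0.003
((580.8984375, 59.824832916259766), (273.4978332519531, 194.53140258789062), 5.430709362030029) 24075
```

View pics/w2.png

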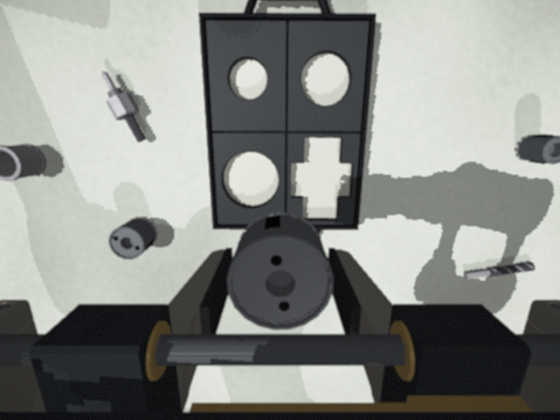

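The wrist view shows the tray: well60 at (250,178), well33 at (248,78), well46 at (326,78) and the slot at (322,178). Saw60 is held upright at (280,275). I'll fit the wells now.

Run:
```python
from h import *
f=np.load('w2.npz');W=f['W'];K,Rm,t=None,None,None
o=get_obs();K,Rm,t=campose('wrist',o)
hole=((W[...,2]<.023)|(f['p'].mean(2)>110)).astype(np.uint8)
C={}
for n,u,v in [('60',250,178),('33',248,78),('46',326,78),('slot',322,178)]:
    k,l,st,ce=cv2.connectedComponentsWithStats(hole);m=(l==l[v,u]).astype(np.uint8);print(n,st[l[v,u]])
    c=max(cv2.findContours(m,0,1)[0],key=len)[:,0]
    P=np.array([rayz(a,b,.027,K,Rm,t)[:2] for a,b in c])
    if n=='slot':
        r=cv2.minAreaRect((P*1000).astype(np.float32));print(r)
    else:
        x=circ(P);print(n,x.round(4))
    C[n]=P
# tray wall: model fit of outer rectangle, z=.029, side edges only
m=(W[...,2]>.02)&(W[...,2]<.034)
m=m&(f['p'].mean(2)<90)
Q=W[m][:,:2]
def loc(a,c):
    R2=np.array([[np.cos(a),-np.sin(a)],[np.sin(a),np.cos(a)]]);return (Q-c)@R2
best=min(((np.ptp(np.percentile(loc(a,[.578,.06])[:,1],[.5,99.5])),a) for a in np.linspace(.07,.13,61)))
L=loc(best[1],[.578,.06]);print(best,L[:,1].min(),L[:,1].max(),np.percentile(L[:,1],[.5,99.5]))
```

```text
60 [ 222  151   57   57 2497]
60 [0.5152 0.0965 0.0353]
33 [ 228   58   40   42 1289]
33 [0.6316 0.1077 0.0219]
46 [ 301   52   49   54 2074]
46 [0.6402 0.0188 0.0279]
slot [ 291  137   62   84 3813]
((523.3701171875, 7.087337493896484), (106.2519760131836, 76.20667266845703), 6.129675388336182)
(np.float64(0.6560824744943703), np.float64(0.07)) -0.32872475402542606 0.3554224593882932 [-0.30614241  0.34994007]
```

Run:
```python
from h import *
goto(.514,.0975,.034,.098)
```

```text
t 4.5 pos [0.5003 0.0578 0.2298] yaw 0.099 tilt [-0.     -0.0008] w 0.645 F [-0.3 -0.5 -2.2]
tx ty tz [ 1.75 -3.83 19.58] roll 0.001
```

Call:
{"api": "arm_command", "payload": {"increments": [{"jaw": 0.55, "tx": 1.7, "ty": -3.8, "tz": 5, "roll": 0}, {"jaw": 0.55, "tx": 1.7, "ty": -3.8, "tz": 10, "roll": 0}, {"jaw": 0.55, "tx": 1.7, "ty": -3.8, "tz": 14, "roll": 0}, {"jaw": 0.55, "tx": 1.7, "ty": -3.8, "tz": 16, "roll": 0}, {"jaw": 0.55, "tx": 1.7, "ty": -3.8, "tz": 17, "roll": 0}, {"jaw": 0.55, "tx": 1.7, "ty": -3.8, "tz": 17, "roll": 0}, {"jaw": 0.55, "tx": 1.7, "ty": -3.8, "tz": 17, "roll": 0}]}}

```text
clock: 5.2
position: [0.5151, 0.0965, 0.0614]
tcp_rot: [0.0, 0.999, 0.048, 0.001]
ft_force: [0.1, 0.7, -1.8]
gripper_width: 0.648
```

Run:
```python
from h import *
goto(.514,.0975,.034,.098)
p,d=camera('side');cv2.imwrite('pics/s2.png',cv2.resize(p[170:290,140:340,::-1],(800,480)))
```

```text
t 5.2 pos [0.5151 0.0965 0.0614] yaw 0.0966 tilt [ 0.0024 -0.0003] w 0.648 F [ 0.1  0.7 -1.8]
tx ty tz [-0.11 -0.11  2.74] roll -0.001
```

View pics/s2.png

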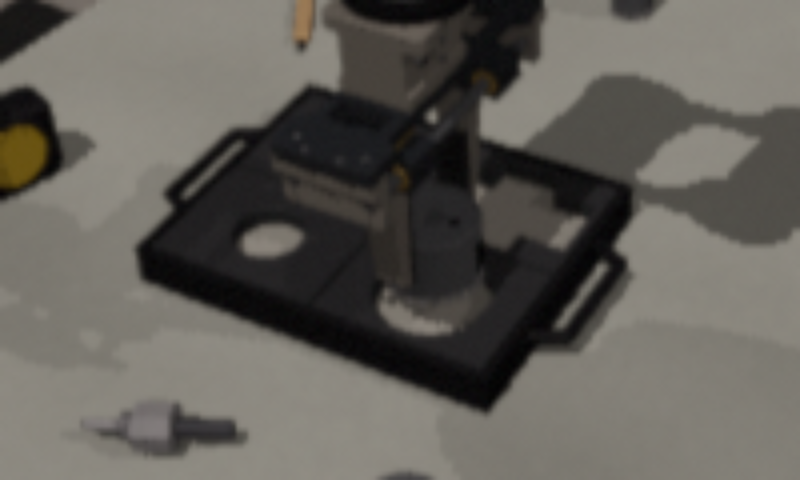

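Saw60 hangs over well60 and looks concentric with it (around (440,260)). I'll lower it slowly.

Call:
{"api": "arm_command", "payload": {"increments": [{"jaw": 0.55, "tx": -0.1, "ty": -0.1, "tz": 1, "roll": 0}, {"jaw": 0.55, "tx": -0.1, "ty": -0.1, "tz": 1.7, "roll": 0}, {"jaw": 0.55, "tx": -0.1, "ty": -0.1, "tz": 2.1, "roll": 0}, {"jaw": 0.55, "tx": -0.1, "ty": -0.1, "tz": 2.4, "roll": 0}, {"jaw": 0.55, "tx": -0.1, "ty": -0.1, "tz": 2.5, "roll": 0}, {"jaw": 0.55, "tx": -0.1, "ty": -0.1, "tz": 2.6, "roll": 0}, {"jaw": 0.55, "tx": -0.1, "ty": -0.1, "tz": 2.6, "roll": 0}]}}

```text
clock: 5.95
position: [0.5128, 0.0983, 0.0344]
tcp_rot: [-0.0, 0.999, 0.049, 0.0]
ft_force: [-0.9, 1.1, 0.7]
gripper_width: 0.649
```

Call:
{"api": "arm_command", "payload": {"increments": [{"jaw": 0.55, "tx": 0, "ty": 0, "tz": 0.05, "roll": 0}, {"jaw": 0.55, "tx": 0, "ty": 0, "tz": 0.1, "roll": 0}, {"jaw": 0.55, "tx": 0, "ty": 0, "tz": 0.1, "roll": 0}]}}

```text
clock: 6.25
position: [0.5128, 0.0983, 0.0343]
tcp_rot: [0.0, 0.999, 0.049, -0.0]
ft_force: [-5.4, 1.4, 8.7]
gripper_width: 0.648
```

Contact came at z=0.0343, which matches grip height 0.0213 plus the 0.013 floor, so saw60 is home. I'll release and retreat.

Call:
{"api": "arm_command", "payload": {"increments": [{"jaw": 0.8, "tx": 0, "ty": 0, "tz": 0, "roll": 0}, {"jaw": 0.8, "tx": 0, "ty": 0, "tz": 0, "roll": 0}, {"jaw": 0.8, "tx": 0, "ty": 0, "tz": 0, "roll": 0}, {"jaw": 0.8, "tx": 0, "ty": 0, "tz": -2, "roll": 0}, {"jaw": 0.8, "tx": 0, "ty": 0, "tz": -5, "roll": 0}, {"jaw": 0.9, "tx": 0, "ty": 0, "tz": -9, "roll": 0}, {"jaw": 0.9, "tx": -4, "ty": -4, "tz": -12, "roll": 0}, {"jaw": 0.9, "tx": -9, "ty": -8, "tz": -12, "roll": 0}, {"jaw": 0.9, "tx": -9, "ty": -13, "tz": -12, "roll": 0}, {"jaw": 0.9, "tx": -9, "ty": -14.5, "tz": -12, "roll": 0}]}}

```text
clock: 7.25
position: [0.4072, 0.2355, 0.1536]
tcp_rot: [-0.0, 0.999, 0.049, 0.001]
ft_force: [0.7, 0.3, -0.4]
gripper_width: 0.899
```

Run:
```python
from h import *
goto(.42,.25,.02,.098)
p,d,K,Rm,t,W=wrist('w3');np.savez('w3.npz',p=p,W=W)
for x,y,h,n in [(.42,.25,.045,'46'),(.514,.098,.058,'60')]:
    s=(abs(W[...,2]-h)<.006)&(np.hypot(W[...,0]-x,W[...,1]-y)<.045);Q=W[s]
    if len(Q)>5:
        c,r=cv2.minEnclosingCircle((Q[:,:2]*1000).astype(np.float32));print(n,c,r,len(Q),Q.mean(0))
```

```text
t 7.25 pos [0.4072 0.2355 0.1536] yaw 0.0981 tilt [0.001  0.0008] w 0.899 F [ 0.7  0.3 -0.4]
tx ty tz [ 1.4  -1.3  13.36] roll 0.0
46 (419.6357421875, 250.53985595703125) 23.052898406982422 1510 [0.42024901 0.250517   0.04424803]
60 (511.3026123046875, 98.25050354003906) 30.421119689941406 3942 [0.51200536 0.09903862 0.05713101]
```

View pics/w3.png

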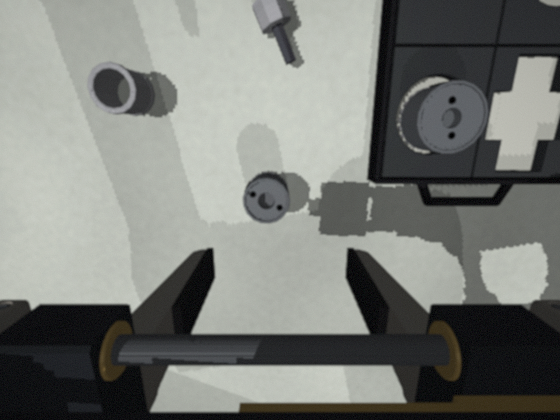

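Saw60 stands level in well60, with its top at about 57 mm (58 expected). Saw46 is at px (267,197). I'll grip it next.

Call:
{"api": "arm_command", "payload": {"increments": [{"jaw": 0.9, "tx": 1.4, "ty": -1.4, "tz": 5, "roll": 0}, {"jaw": 0.9, "tx": 1.4, "ty": -1.4, "tz": 10, "roll": 0}, {"jaw": 0.9, "tx": 1.4, "ty": -1.4, "tz": 12.5, "roll": 0}, {"jaw": 0.9, "tx": 1.4, "ty": -1.4, "tz": 13.3, "roll": 0}, {"jaw": 0.4, "tx": 1.4, "ty": -1.4, "tz": 13.3, "roll": 0}, {"jaw": 0.4, "tx": 1.4, "ty": -1.4, "tz": 13.3, "roll": 0}, {"jaw": 0.4, "tx": 1.4, "ty": -1.4, "tz": 13.3, "roll": 0}, {"jaw": 0.4, "tx": 1.4, "ty": -1.4, "tz": 13.3, "roll": 0}, {"jaw": 0.4, "tx": 1.4, "ty": -1.4, "tz": 13.3, "roll": 0}, {"jaw": 0.4, "tx": 1.4, "ty": -1.4, "tz": 13.3, "roll": 0}]}}

```text
clock: 8.3
position: [0.4224, 0.2495, 0.0212]
tcp_rot: [-0.0, 0.999, 0.049, 0.001]
ft_force: [-0.9, -0.7, 5.8]
gripper_width: 0.493
```

Run:
```python
from h import *
goto(.640,.0195,.15,.098)
```

```text
t 8.3 pos [0.4224 0.2495 0.0212] yaw 0.0978 tilt [0.002  0.0007] w 0.493 F [-0.9 -0.7  5.8]
tx ty tz [ 19.44  25.   -12.85] roll -0.0
```

Call:
{"api": "arm_command", "payload": {"increments": [{"jaw": 0.4, "tx": 0, "ty": 0, "tz": -2, "roll": 0}, {"jaw": 0.4, "tx": 0, "ty": 0, "tz": -6, "roll": 0}, {"jaw": 0.4, "tx": 0, "ty": 0, "tz": -11, "roll": 0}, {"jaw": 0.4, "tx": 3, "ty": 4, "tz": -13, "roll": 0}, {"jaw": 0.4, "tx": 19.5, "ty": 25, "tz": -13, "roll": 0}, {"jaw": 0.4, "tx": 19.5, "ty": 25, "tz": -13, "roll": 0}, {"jaw": 0.4, "tx": 19.5, "ty": 25, "tz": -13, "roll": 0}, {"jaw": 0.4, "tx": 19.5, "ty": 25, "tz": -13, "roll": 0}, {"jaw": 0.4, "tx": 19.5, "ty": 25, "tz": -13, "roll": 0}, {"jaw": 0.4, "tx": 19.5, "ty": 25, "tz": -13, "roll": 0}]}}

```text
clock: 9.3
position: [0.6419, 0.0155, 0.1496]
tcp_rot: [0.001, 0.999, 0.047, 0.0]
ft_force: [0.3, 1.2, -0.6]
gripper_width: 0.491
```

Run:
```python
from h import *
goto(.641,.0195,.06,.098)
```

```text
t 9.3 pos [0.6419 0.0155 0.1496] yaw 0.0946 tilt [ 0.0006 -0.0011] w 0.491 F [ 0.3  1.2 -0.6]
tx ty tz [-0.05 -0.42  8.96] roll -0.003
```

Call:
{"api": "arm_command", "payload": {"increments": [{"jaw": 0.4, "tx": 0, "ty": 0, "tz": 4, "roll": 0}, {"jaw": 0.4, "tx": 0, "ty": 0, "tz": 7, "roll": 0}, {"jaw": 0.4, "tx": 0, "ty": 0, "tz": 9, "roll": 0}, {"jaw": 0.4, "tx": 0, "ty": 0, "tz": 9, "roll": 0}, {"jaw": 0.4, "tx": 0, "ty": 0, "tz": 9, "roll": 0}, {"jaw": 0.4, "tx": 0, "ty": 0, "tz": 9, "roll": 0}]}}

```text
clock: 9.9
position: [0.6412, 0.0192, 0.062]
tcp_rot: [0.0, 0.999, 0.049, 0.002]
ft_force: [0.1, 0.4, -0.7]
gripper_width: 0.496
```

Run:
```python
from h import *
goto(.641,.0195,.034,.098)
p,d=camera('scene');cv2.imwrite('pics/s3.png',cv2.resize(p[160:290,230:390,::-1],(720,585)))
```

```text
t 9.9 pos [0.6412 0.0192 0.062 ] yaw 0.0979 tilt [ 0.0031 -0.0005] w 0.496 F [ 0.1  0.4 -0.7]
tx ty tz [-0.03 -0.04  2.8 ] roll -0.0
```

View pics/s3.png

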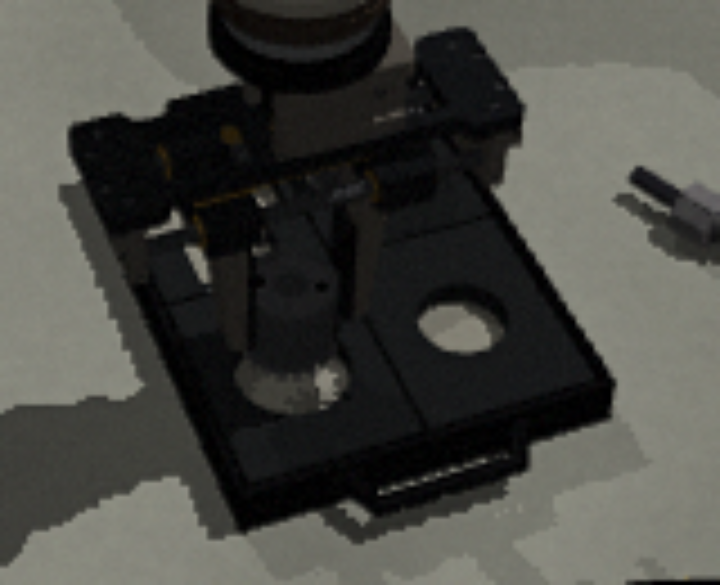

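Saw46 hangs over well46 at about (293,380) and is centred. I'll lower it.

Call:
{"api": "arm_command", "payload": {"increments": [{"jaw": 0.4, "tx": 0, "ty": 0, "tz": 1, "roll": 0}, {"jaw": 0.4, "tx": 0, "ty": 0, "tz": 1.8, "roll": 0}, {"jaw": 0.4, "tx": 0, "ty": 0, "tz": 2.2, "roll": 0}, {"jaw": 0.4, "tx": 0, "ty": 0, "tz": 2.5, "roll": 0}, {"jaw": 0.4, "tx": 0, "ty": 0, "tz": 2.6, "roll": 0}, {"jaw": 0.4, "tx": 0, "ty": 0, "tz": 2.7, "roll": 0}, {"jaw": 0.4, "tx": 0, "ty": 0, "tz": 2.7, "roll": 0}]}}

```text
clock: 10.65
position: [0.6396, 0.0194, 0.0343]
tcp_rot: [-0.0, 0.999, 0.049, -0.001]
ft_force: [-6.3, 0.4, 9.3]
gripper_width: 0.495
```

Call:
{"api": "arm_command", "payload": {"increments": [{"jaw": 0.68, "tx": 0, "ty": 0, "tz": 0, "roll": 0}, {"jaw": 0.68, "tx": 0, "ty": 0, "tz": 0, "roll": 0}, {"jaw": 0.68, "tx": 0, "ty": 0, "tz": 0, "roll": 0}, {"jaw": 0.68, "tx": 0, "ty": 0, "tz": -2, "roll": 0}, {"jaw": 0.68, "tx": 0, "ty": 0, "tz": -5, "roll": 0}, {"jaw": 0.7, "tx": 0, "ty": 0, "tz": -10, "roll": 0}, {"jaw": 0.7, "tx": -7.8, "ty": 27.2, "tz": -12, "roll": 0}, {"jaw": 0.7, "tx": -7.8, "ty": 27.2, "tz": -12, "roll": 0}, {"jaw": 0.7, "tx": -7.8, "ty": 27.2, "tz": -12, "roll": 0}, {"jaw": 0.7, "tx": -7.8, "ty": 27.2, "tz": -12, "roll": 0}]}}

```text
clock: 11.65
position: [0.6034, -0.1786, 0.1474]
tcp_rot: [0.0, 0.999, 0.049, 0.0]
ft_force: [0.7, -0.2, 0.2]
gripper_width: 0.701
```

Run:
```python
from h import *
goto(.591,-.2595,.15,.098)
```

```text
t 11.65 pos [ 0.6034 -0.1786  0.1474] yaw 0.0982 tilt [ 0.0005 -0.0002] w 0.701 F [ 0.7 -0.2  0.2]
tx ty tz [-2.03  7.93 -0.25] roll 0.0
```

Call:
{"api": "arm_command", "payload": {"increments": [{"jaw": 0.7, "tx": -2, "ty": 7.5, "tz": 0, "roll": 0}, {"jaw": 0.7, "tx": -2, "ty": 7.5, "tz": 0, "roll": 0}, {"jaw": 0.7, "tx": -2, "ty": 7.5, "tz": 0, "roll": 0}, {"jaw": 0.7, "tx": -2, "ty": 7.5, "tz": 0, "roll": 0}]}}

```text
clock: 12.05
position: [0.5912, -0.2535, 0.1469]
tcp_rot: [-0.0, 0.999, 0.048, -0.0]
ft_force: [0.8, 0.2, -0.3]
gripper_width: 0.698
```

Run:
```python
from h import *
goto(.591,-.2595,.02,.098)
p,d,K,Rm,t,W=wrist('w4')
x,y,h=.589,-.259,.045
s=(abs(W[...,2]-h)<.006)&(np.hypot(W[...,0]-x,W[...,1]-y)<.045);Q=W[s]
c,r=cv2.minEnclosingCircle((Q[:,:2]*1000).astype(np.float32));print(c,r,len(Q),Q.mean(0))
```

```text
t 12.05 pos [ 0.5912 -0.2535  0.1469] yaw 0.0967 tilt [-0.0001  0.0008] w 0.698 F [ 0.8  0.2 -0.3]
tx ty tz [-0.08  0.61 12.69] roll -0.001
(589.7367553710938, -259.39154052734375) 16.551179885864258 699 [ 0.59019397 -0.25923604  0.04427693]
```

View pics/w4.png

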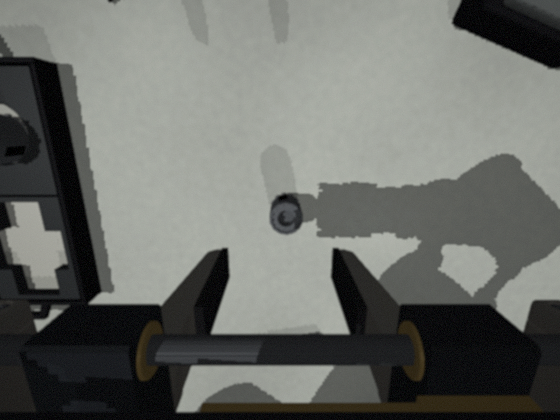

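Saw33 sits at px (286,214), just off centre. I'll grip it.

Call:
{"api": "arm_command", "payload": {"increments": [{"jaw": 0.7, "tx": -0.1, "ty": 0.6, "tz": 5, "roll": 0}, {"jaw": 0.7, "tx": -0.1, "ty": 0.6, "tz": 10, "roll": 0}, {"jaw": 0.7, "tx": -0.1, "ty": 0.6, "tz": 12, "roll": 0}, {"jaw": 0.7, "tx": -0.1, "ty": 0.6, "tz": 12.6, "roll": 0}, {"jaw": 0.25, "tx": -0.1, "ty": 0.6, "tz": 12.6, "roll": 0}, {"jaw": 0.25, "tx": -0.1, "ty": 0.6, "tz": 12.6, "roll": 0}, {"jaw": 0.25, "tx": -0.1, "ty": 0.6, "tz": 12.6, "roll": 0}, {"jaw": 0.25, "tx": -0.1, "ty": 0.6, "tz": 12.6, "roll": 0}, {"jaw": 0.25, "tx": -0.1, "ty": 0.6, "tz": 12.6, "roll": 0}]}}

```text
clock: 13.0
position: [0.5919, -0.2601, 0.0229]
tcp_rot: [0.001, 0.999, 0.049, 0.001]
ft_force: [-0.4, 1.5, 3.9]
gripper_width: 0.349
```

Run:
```python
from h import *
goto(.633,.109,.16,.098)
```

```text
t 13.0 pos [ 0.5919 -0.2601  0.0229] yaw 0.0977 tilt [ 0.0023 -0.0012] w 0.349 F [-0.4  1.5  3.9]
tx ty tz [  7.72 -36.31 -13.75] roll -0.0
```

Call:
{"api": "arm_command", "payload": {"increments": [{"jaw": 0.25, "tx": 0, "ty": 0, "tz": -2, "roll": 0}, {"jaw": 0.25, "tx": 0, "ty": 0, "tz": -6, "roll": 0}, {"jaw": 0.25, "tx": 0, "ty": 0, "tz": -11, "roll": 0}, {"jaw": 0.25, "tx": 7.7, "ty": -36.3, "tz": -14, "roll": 0}, {"jaw": 0.25, "tx": 7.7, "ty": -36.3, "tz": -14, "roll": 0}, {"jaw": 0.25, "tx": 7.7, "ty": -36.3, "tz": -14, "roll": 0}, {"jaw": 0.25, "tx": 7.7, "ty": -36.3, "tz": -14, "roll": 0}, {"jaw": 0.25, "tx": 7.7, "ty": -36.3, "tz": -14, "roll": 0}, {"jaw": 0.25, "tx": 7.7, "ty": -36.3, "tz": -14, "roll": 0}, {"jaw": 0.25, "tx": 7.7, "ty": -36.3, "tz": -14, "roll": 0}]}}

```text
clock: 14.0
position: [0.6295, 0.0891, 0.1597]
tcp_rot: [0.0, 0.999, 0.049, 0.0]
ft_force: [0.7, -0.8, -0.7]
gripper_width: 0.35
```

Run:
```python
from h import *
goto(.633,.1095,.16,.098)
```

```text
t 14.0 pos [0.6295 0.0891 0.1597] yaw 0.0976 tilt [ 0.0002 -0.0001] w 0.35 F [ 0.7 -0.8 -0.7]
tx ty tz [ 0.55 -2.   -0.03] roll -0.0
```

Call:
{"api": "arm_command", "payload": {"increments": [{"jaw": 0.25, "tx": 0.4, "ty": -1.5, "tz": 2, "roll": 0}, {"jaw": 0.25, "tx": 0.4, "ty": -1.5, "tz": 6, "roll": 0}, {"jaw": 0.25, "tx": 0.4, "ty": -1.5, "tz": 9, "roll": 0}, {"jaw": 0.25, "tx": 0.4, "ty": -1.5, "tz": 9, "roll": 0}, {"jaw": 0.25, "tx": 0.4, "ty": -1.5, "tz": 9, "roll": 0}, {"jaw": 0.25, "tx": 0.4, "ty": -1.5, "tz": 9, "roll": 0}]}}

```text
clock: 14.6
position: [0.634, 0.1022, 0.0721]
tcp_rot: [0.0, 0.999, 0.049, 0.002]
ft_force: [-0.0, -0.0, -0.5]
gripper_width: 0.35
```

Run:
```python
from h import *
goto(.633,.1095,.0355,.098)
```

```text
t 14.6 pos [0.634  0.1022 0.0721] yaw 0.0974 tilt [ 0.0042 -0.0001] w 0.35 F [-0.  -0.  -0.5]
tx ty tz [-0.04 -0.74  3.66] roll -0.001
```

Call:
{"api": "arm_command", "payload": {"increments": [{"jaw": 0.25, "tx": 0, "ty": -0.7, "tz": 0, "roll": 0}, {"jaw": 0.25, "tx": 0, "ty": -0.7, "tz": 0.6, "roll": 0}, {"jaw": 0.25, "tx": 0, "ty": -0.7, "tz": 0.8, "roll": 0}, {"jaw": 0.25, "tx": 0, "ty": -0.7, "tz": 0.8, "roll": 0}]}}

```text
clock: 15.0
position: [0.631, 0.1095, 0.0609]
tcp_rot: [-0.0, 0.999, 0.049, -0.0]
ft_force: [-0.4, -0.2, -0.1]
gripper_width: 0.35
```

Run:
```python
from h import *
goto(.633,.1095,.0355,.098)
p,d=camera('scene');cv2.imwrite('pics/s4.png',cv2.resize(p[160:290,230:390,::-1],(720,585)))
p,d=camera('side');cv2.imwrite('pics/s5.png',cv2.resize(p[170:290,140:340,::-1],(800,480)))
```

```text
t 15.0 pos [0.631  0.1095 0.0609] yaw 0.0979 tilt [-0.0009 -0.    ] w 0.35 F [-0.4 -0.2 -0.1]
tx ty tz [0.2  0.02 2.54] roll -0.0
```

View pics/s4.png

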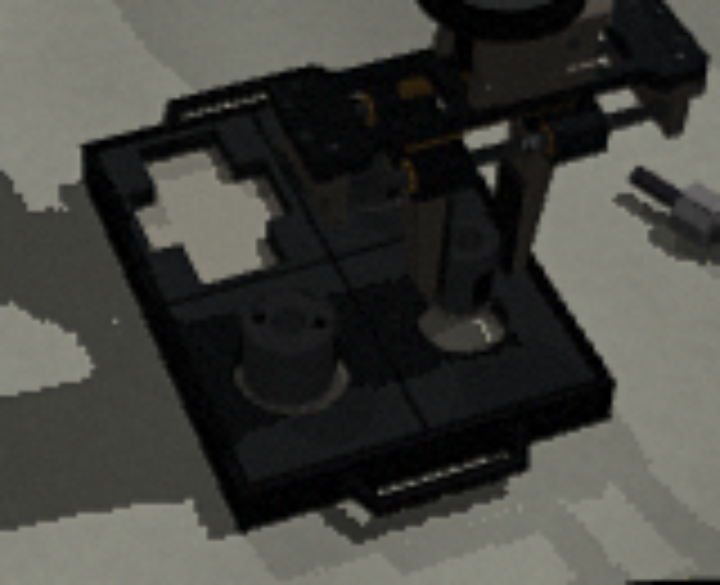

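View pics/s5.png

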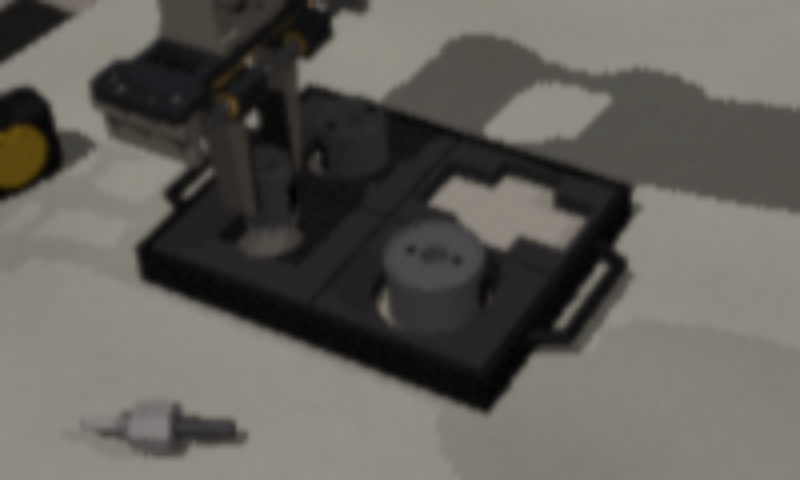

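Saw46 is home at (293,350) in the scene crop. Saw33 hangs over well33 at (463,325). I'll lower it.

Call:
{"api": "arm_command", "payload": {"increments": [{"jaw": 0.25, "tx": 0.1, "ty": 0, "tz": 1, "roll": 0}, {"jaw": 0.25, "tx": 0.1, "ty": 0, "tz": 1.7, "roll": 0}, {"jaw": 0.25, "tx": 0.1, "ty": 0, "tz": 2.1, "roll": 0}, {"jaw": 0.25, "tx": 0.1, "ty": 0, "tz": 2.4, "roll": 0}, {"jaw": 0.25, "tx": 0.1, "ty": 0, "tz": 2.5, "roll": 0}, {"jaw": 0.25, "tx": 0.1, "ty": 0, "tz": 2.5, "roll": 0}]}}

```text
clock: 15.7
position: [0.6325, 0.1095, 0.0364]
tcp_rot: [0.0, 0.999, 0.049, 0.0]
ft_force: [0.3, -0.2, -0.3]
gripper_width: 0.35
```

Call:
{"api": "arm_command", "payload": {"increments": [{"jaw": 0.25, "tx": 0, "ty": 0, "tz": 0.05, "roll": 0}, {"jaw": 0.25, "tx": 0, "ty": 0, "tz": 0.1, "roll": 0}, {"jaw": 0.25, "tx": 0, "ty": 0, "tz": 0.12, "roll": 0}, {"jaw": 0.25, "tx": 0, "ty": 0, "tz": 0.12, "roll": 0}]}}

```text
clock: 16.1
position: [0.6328, 0.1095, 0.0359]
tcp_rot: [0.0, 0.999, 0.049, 0.0]
ft_force: [-1.5, -0.5, 4.3]
gripper_width: 0.35
```

Call:
{"api": "arm_command", "payload": {"increments": [{"jaw": 0.55, "tx": 0, "ty": 0, "tz": 0, "roll": 0}, {"jaw": 0.55, "tx": 0, "ty": 0, "tz": 0, "roll": 0}, {"jaw": 0.55, "tx": 0, "ty": 0, "tz": -0.5, "roll": 0}, {"jaw": 0.55, "tx": 0, "ty": 0, "tz": -3, "roll": 0}, {"jaw": 0.55, "tx": 0, "ty": 0, "tz": -7, "roll": 0}, {"jaw": 0.6, "tx": -2, "ty": -4, "tz": -10, "roll": 0}, {"jaw": 0.6, "tx": -3.5, "ty": -8, "tz": -11, "roll": -0.15}, {"jaw": 0.6, "tx": -3.5, "ty": -12, "tz": -11, "roll": -0.3}, {"jaw": 0.6, "tx": -3.5, "ty": -15.4, "tz": -11, "roll": -0.43}, {"jaw": 0.6, "tx": -3.5, "ty": -15.4, "tz": -11, "roll": -0.43}]}}

```text
clock: 17.1
position: [0.5815, 0.2633, 0.1456]
tcp_rot: [-0.001, 0.965, 0.264, 0.0]
ft_force: [-0.1, -0.8, -0.2]
gripper_width: 0.601
```

Call:
{"api": "arm_command", "payload": {"increments": [{"jaw": 0.6, "tx": 0, "ty": 0, "tz": 0, "roll": 0}, {"jaw": 0.6, "tx": 0, "ty": 0, "tz": 0, "roll": 0}, {"jaw": 0.6, "tx": 0, "ty": 0, "tz": 0, "roll": 0}]}}

```text
clock: 17.4
position: [0.5829, 0.2581, 0.1451]
tcp_rot: [0.0, 0.966, 0.26, -0.0]
ft_force: [0.2, 0.7, 0.7]
gripper_width: 0.598
```

Run:
```python
from h import *
goto(.583,.263,.15,.53)
p,d,K,Rm,t,W=wrist('w5');np.savez('w5.npz',p=p,W=W)
s=(W[...,2]>.006)&(np.hypot(W[...,0]-.582,W[...,1]-.26)<.065);Q=W[s]
c=Q[Q[:,2]>.024];print('collar top',c.mean(0).round(4),(c.min(0)+c.max(0))/2)
cm=Q[Q[:,2]>.0185];r=cv2.minAreaRect((cm[:,:2]*1000).astype(np.float32));print(r)
r=cv2.minAreaRect((Q[:,:2]*1000).astype(np.float32));print(r)
sh=Q[(Q[:,2]<.021)&(Q[:,2]>.012)]
w,v=np.linalg.eigh(np.cov(Q[:,:2].T));a=v[:,1]*np.sign(v[0,1]);print('pca yaw',np.arctan2(a[1],a[0]))
l=(Q[:,:2]-c[:,:2].mean(0))@a; n=np.array([-a[1],a[0]])
for side in (-1,1):
    q=Q[(l*side>.016)][:,:2];print(side,len(q),q.mean(0),'yaw to collar',np.arctan2(*(side*(q.mean(0)-c[:,:2].mean(0)))[::-1]))
print('l range',l.min(),l.max())
```

```text
t 17.4 pos [0.5829 0.2581 0.1451] yaw 0.5254 tilt [-0.0002 -0.0003] w 0.598 F [0.2 0.7 0.7]
tx ty tz [ 0.25 -0.42 -0.49] roll -0.005
collar top [0.6016 0.2694 0.2432] [0.59736704 0.26995883 0.147026  ]
((600.8679809570312, 270.51947021484375), (96.5959243774414, 91.09391784667969), 78.36504364013672)
((601.6228637695312, 269.28167724609375), (94.75232696533203, 93.01231384277344), 74.81072235107422)
pca yaw -1.0480930678585862
-1 20859 [0.58278636 0.30164515] yaw to collar -1.0417843255722716
1 20441 [0.62062897 0.23635917] yaw to collar -1.049100215018132
l range -0.05966012173407993 0.05914948792607609
```

View pics/w5.png

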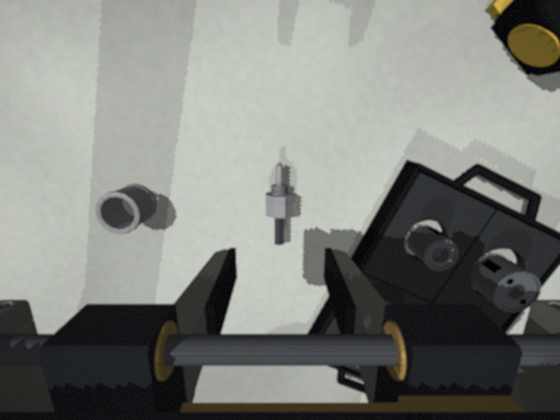

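Arbor at px (279,204), nearly aligned with the tool, its pilot pointing up the image. I'll exclude the gripper points and refit.

Run:
```python
from h import *
W=np.load('w5.npz')['W']
s=(W[...,2]>.007)&(W[...,2]<.04)
s[260:]=False; s[:,340:]=False; s[:,200:][:0]=False; s[:,:200]=False
Q=W[s];print(len(Q))
c=Q[Q[:,2]>.025];print('collar top',c.mean(0).round(4),len(c))
r=cv2.minAreaRect((c[:,:2]*1000).astype(np.float32));print(r)
m=c[:,:2].mean(0)
w,v=np.linalg.eigh(np.cov(Q[:,:2].T));a=v[:,1]*np.sign(v[0,1]);print('pca yaw',np.arctan2(a[1],a[0]))
l=(Q[:,:2]-m)@a
for side in (-1,1):
    for lo,hi in ((.016,.024),(.024,.05)):
        q=Q[(l*side>lo)&(l*side<hi)];print(side,len(q),q.mean(0),q[:,2].max(),'yaw',np.arctan2(*(side*(q[:,:2].mean(0)-m))[::-1]))
print('l range',l.min(),l.max())
goto(.583,.263,.15,.53)
```

```text
1217
collar top [0.5874 0.2611 0.028 ] 422
((590.7758178710938, 262.5398254394531), (30.389650344848633, 20.33439826965332), 29.553890228271484)
pca yaw 0.5125489509530493
-1 71 [0.56992513 0.25114422 0.01916941] 0.02155051959297305 yaw 0.5173314054137418
-1 168 [0.55778407 0.24450578 0.01918372] 0.021714349077706918 yaw 0.5104230620491272
1 107 [0.60413911 0.27066329 0.01930904] 0.025040744155660877 yaw 0.5196125106758522
1 125 [0.61615002 0.27740083 0.01732197] 0.020089824468720874 yaw 0.5161085842903874
l range -0.04462963371397078 0.043206921671310926
t 17.45 pos [0.5829 0.2581 0.1451] yaw 0.5256 tilt [-0.0001 -0.0002] w 0.603 F [ 0.8  0.1 -0.5]
tx ty tz [ 0.25 -0.42 -0.49] roll -0.004
```

Call:
{"api": "arm_command", "payload": {"increments": [{"jaw": 0.6, "tx": 0.5, "ty": 0, "tz": 5, "roll": 0.01}, {"jaw": 0.6, "tx": 0.5, "ty": 0, "tz": 10, "roll": 0.01}, {"jaw": 0.6, "tx": 0.5, "ty": 0, "tz": 12.5, "roll": 0.01}, {"jaw": 0.6, "tx": 0.5, "ty": 0, "tz": 13.6, "roll": 0.01}, {"jaw": 0.6, "tx": 0.5, "ty": 0, "tz": 14, "roll": 0.01}, {"jaw": 0.6, "tx": 0.5, "ty": 0, "tz": 14, "roll": 0.01}]}}

```text
clock: 18.05
position: [0.588, 0.2618, 0.0064]
tcp_rot: [0.0, 0.967, 0.256, 0.001]
ft_force: [0.0, -0.1, -0.2]
gripper_width: 0.596
```

Call:
{"api": "arm_command", "payload": {"increments": [{"jaw": 0.2, "tx": 0, "ty": 0, "tz": 0, "roll": 0}, {"jaw": 0.2, "tx": 0, "ty": 0, "tz": 0, "roll": 0}, {"jaw": 0.2, "tx": 0, "ty": 0, "tz": 0, "roll": 0}, {"jaw": 0.2, "tx": 0, "ty": 0, "tz": 0, "roll": 0}, {"jaw": 0.2, "tx": 0, "ty": 0, "tz": 0, "roll": 0}, {"jaw": 0.2, "tx": 0, "ty": 0, "tz": 0, "roll": 0}], "force": 30}}

```text
clock: 18.65
position: [0.5875, 0.262, 0.0061]
tcp_rot: [0.0, 0.967, 0.256, 0.001]
ft_force: [-0.6, -1.1, 5.6]
gripper_width: 0.3
```

Run:
```python
from h import *
goto(.5235,.0085,.16,.098)
```

```text
t 18.65 pos [0.5875 0.262  0.0061] yaw 0.5178 tilt [0.0013 0.0003] w 0.3 F [-0.6 -1.1  5.6]
tx ty tz [-18.09  18.87 -15.41] roll 0.42
```

Call:
{"api": "arm_command", "payload": {"increments": [{"jaw": 0.2, "tx": 0, "ty": 0, "tz": -2, "roll": 0}, {"jaw": 0.2, "tx": 0, "ty": 0, "tz": -6, "roll": 0}, {"jaw": 0.2, "tx": 0, "ty": 0, "tz": -11, "roll": 0}, {"jaw": 0.2, "tx": -3, "ty": 3, "tz": -14, "roll": 0.1}, {"jaw": 0.2, "tx": -6, "ty": 6.3, "tz": -15.4, "roll": 0.2}, {"jaw": 0.2, "tx": -9, "ty": 9.4, "tz": -15.4, "roll": 0.3}, {"jaw": 0.2, "tx": -12, "ty": 12.5, "tz": -15.4, "roll": 0.42}, {"jaw": 0.2, "tx": -15, "ty": 15.7, "tz": -15.4, "roll": 0.42}, {"jaw": 0.2, "tx": -18.1, "ty": 18.9, "tz": -15.4, "roll": 0.42}, {"jaw": 0.2, "tx": -18.1, "ty": 18.9, "tz": -15.4, "roll": 0.42}]}}

```text
clock: 19.65
position: [0.5218, 0.004, 0.1585]
tcp_rot: [0.001, 0.999, 0.046, -0.001]
ft_force: [-0.4, 1.5, -2.4]
gripper_width: 0.3
```

Call:
{"api": "arm_command", "payload": {"increments": [{"jaw": 0.2, "tx": 0, "ty": 0, "tz": 2, "roll": 0}, {"jaw": 0.2, "tx": 0, "ty": 0, "tz": 4, "roll": 0}, {"jaw": 0.2, "tx": 0, "ty": 0, "tz": 4, "roll": 0}, {"jaw": 0.2, "tx": 0, "ty": 0, "tz": 4, "roll": 0}]}}

```text
clock: 20.05
position: [0.5228, 0.0087, 0.1189]
tcp_rot: [-0.0, 0.999, 0.049, -0.001]
ft_force: [0.3, -0.7, -0.9]
gripper_width: 0.302
```

Run:
```python
from h import *
goto(.5235,.0085,.06,.098)
p,d,K,Rm,t,W=wrist('w6');np.savez('w6.npz',p=p,W=W)
```

```text
t 20.05 pos [0.5228 0.0087 0.1189] yaw 0.0984 tilt [-0.0013  0.0005] w 0.302 F [ 0.3 -0.7 -0.9]
tx ty tz [0.07 0.03 5.89] roll 0.0
```

View pics/w6.png

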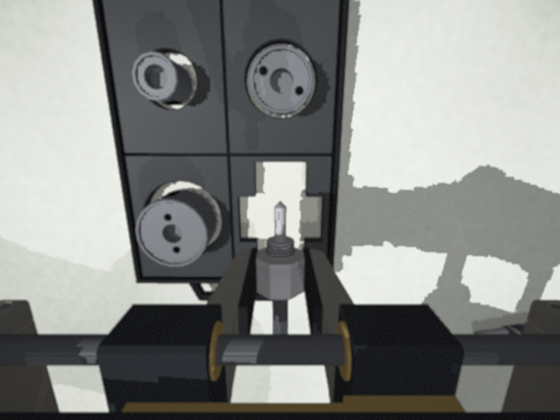

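The arbor is laterally centred over the slot (nose at px 280; slot edges at 255 and 306), and all three saws are standing in their wells. I'll lower the arbor.

Call:
{"api": "arm_command", "payload": {"increments": [{"jaw": 0.2, "tx": 0.1, "ty": 0, "tz": 4, "roll": 0}, {"jaw": 0.2, "tx": 0.1, "ty": 0, "tz": 6, "roll": 0}, {"jaw": 0.2, "tx": 0.1, "ty": 0, "tz": 7, "roll": 0}, {"jaw": 0.2, "tx": 0.1, "ty": 0, "tz": 7, "roll": 0}, {"jaw": 0.2, "tx": 0.1, "ty": 0, "tz": 7, "roll": 0}]}}

```text
clock: 20.6
position: [0.5254, 0.008, 0.0507]
tcp_rot: [0.0, 0.999, 0.049, 0.001]
ft_force: [0.4, -0.4, -0.9]
gripper_width: 0.3
```

Run:
```python
from h import *
goto(.5235,.0085,.0195,.098)
p,d=camera('scene');cv2.imwrite('pics/s6.png',cv2.resize(p[160:290,230:390,::-1],(720,585)))
p,d=camera('side');cv2.imwrite('pics/s7.png',cv2.resize(p[170:290,140:340,::-1],(800,480)))
```

```text
t 20.6 pos [0.5254 0.008  0.0507] yaw 0.098 tilt [ 0.0024 -0.0005] w 0.3 F [ 0.4 -0.4 -0.9]
tx ty tz [-0.2  -0.07  3.11] roll -0.0
```

View pics/s7.png

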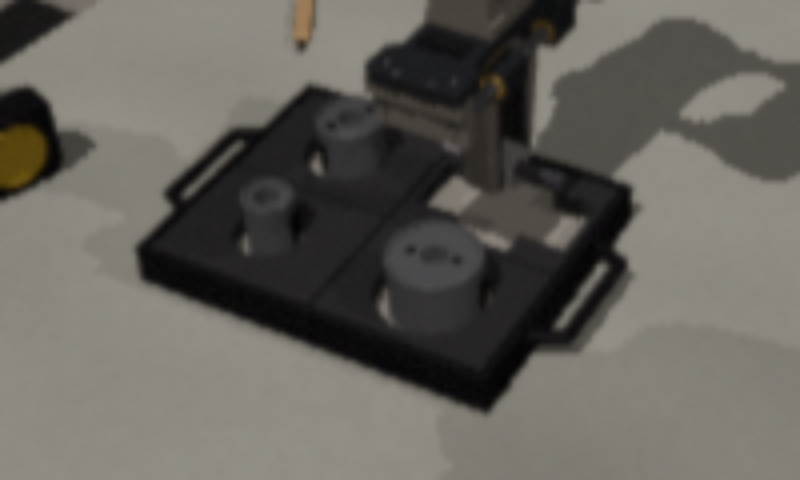

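The fingers and arbor hover over the slot's finger room at (490,190), and the saws are upright. I'll lower it slowly.

Call:
{"api": "arm_command", "payload": {"increments": [{"jaw": 0.2, "tx": -0.1, "ty": 0, "tz": 1, "roll": 0}, {"jaw": 0.2, "tx": -0.1, "ty": 0, "tz": 1.8, "roll": 0}, {"jaw": 0.2, "tx": -0.1, "ty": 0, "tz": 2.4, "roll": 0}, {"jaw": 0.2, "tx": -0.1, "ty": 0, "tz": 2.8, "roll": 0}, {"jaw": 0.2, "tx": -0.1, "ty": 0, "tz": 2.95, "roll": 0}, {"jaw": 0.2, "tx": -0.1, "ty": 0, "tz": 3.05, "roll": 0}, {"jaw": 0.2, "tx": -0.1, "ty": 0, "tz": 3.05, "roll": 0}]}}

```text
clock: 21.4
position: [0.5232, 0.0081, 0.0191]
tcp_rot: [-0.0, 0.999, 0.049, -0.0]
ft_force: [-1.3, -0.0, 2.2]
gripper_width: 0.299
```

Call:
{"api": "arm_command", "payload": {"increments": [{"jaw": 0.2, "tx": 0, "ty": 0, "tz": 0.05, "roll": 0}, {"jaw": 0.2, "tx": 0, "ty": 0, "tz": 0.05, "roll": 0}, {"jaw": 0.42, "tx": 0, "ty": 0, "tz": 0, "roll": 0}, {"jaw": 0.42, "tx": 0, "ty": 0, "tz": 0, "roll": 0}, {"jaw": 0.42, "tx": 0, "ty": 0, "tz": 0, "roll": 0}, {"jaw": 0.42, "tx": 0, "ty": 0, "tz": -1, "roll": 0}, {"jaw": 0.42, "tx": 0, "ty": 0, "tz": -3, "roll": 0}, {"jaw": 0.42, "tx": 0, "ty": 0, "tz": -7, "roll": 0}, {"jaw": 0.42, "tx": 0, "ty": 0, "tz": -12, "roll": 0}, {"jaw": 0.42, "tx": -6, "ty": -3, "tz": -17, "roll": 0}]}}

```text
clock: 22.4
position: [0.4899, 0.0208, 0.1741]
tcp_rot: [0.001, 0.999, 0.048, 0.005]
ft_force: [0.3, -0.1, 0.2]
gripper_width: 0.419
```

Call:
{"api": "arm_command", "payload": {"increments": [{"jaw": 0.5, "tx": -3, "ty": -2, "tz": -4, "roll": 0}, {"jaw": 0.5, "tx": -3, "ty": -2, "tz": -4, "roll": 0}, {"jaw": 0.5, "tx": -3, "ty": -2, "tz": -4, "roll": 0}, {"jaw": 0.5, "tx": -3, "ty": -2, "tz": -4, "roll": 0}]}}

```text
clock: 22.8
position: [0.4538, 0.0392, 0.2076]
tcp_rot: [-0.0, 0.999, 0.049, -0.001]
ft_force: [0.5, 0.0, -0.1]
gripper_width: 0.5
```

Run:
```python
from h import *
goto(.5235,.0085,.0195,.098)
p,d,K,Rm,t,W=wrist('w8')
for x,y,n in [(.514,.097,'60'),(.64,.019,'46'),(.632,.109,'33')]:
    s=(W[...,2]>.048)&(W[...,2]<.066)&(np.hypot(W[...,0]-x,W[...,1]-y)<.042);Q=W[s]
    c,r=cv2.minEnclosingCircle((Q[:,:2]*1000).astype(np.float32))
    A=np.c_[Q[:,:2]-Q[:,:2].mean(0),np.ones(len(Q))];T=Q[:,2]>np.median(Q[:,2])-.004
    co=np.linalg.lstsq(A[T],Q[T,2],rcond=None)[0];print(n,np.round(c,1),round(r,1),'top z',Q[T,2].mean().round(4),'slope',co[:2].round(3))
s=(W[...,2]>.019)&(np.hypot(W[...,0]-.5235,W[...,1]-.0085)<.06)
Rz=np.array([[np.cos(.098),np.sin(.098)],[-np.sin(.098),np.cos(.098)]])
L=(W[...,:2]-[.5235,.0085])@Rz.T
s=(W[...,2]>.017)&(W[...,2]<.05)&(abs(L[...,0])<.05)&(abs(L[...,1])<.019);Q=W[s];l=L[s]
w,v=np.linalg.eigh(np.cov(l.T));print('arbor local yaw',np.arctan(v[1,1]/v[0,1]),'mid',(l.min(0)+l.max(0))/2,np.ptp(l,axis=0),'zmax',np.percentile(Q[:,2],[50,90,99]))
for a,b in [(-.04,-.015),(-.01,.01),(.012,.04)]:
    k=(l[:,0]>a)&(l[:,0]<b);print(a,b,l[k].mean(0).round(4),np.percentile(Q[k,2],90).round(4))
camera('scene');camera('side')
```

```text
t 22.8 pos [0.4538 0.0392 0.2076] yaw 0.0976 tilt [-0.0014  0.0001] w 0.5 F [ 0.5  0.  -0.1]
tx ty tz [ 6.67  3.74 18.8 ] roll -0.0
60 [511.   98.3] 30.0 top z 0.0571 slope [ 0.    -0.002]
46 [636.1  19.2] 23.0 top z 0.0571 slope [-0.012 -0.003]
33 [629.9 109.4] 16.5 top z 0.0572 slope [-0.009  0.002]
arbor local yaw 0.0011245516099501792 mid [-0.00141733 -0.00032378] [0.0876856  0.02811073] zmax [0.03499288 0.04200002 0.04306782]
-0.04 -0.015 [-0.0274 -0.0001] 0.0335
-0.01 0.01 [0.     0.0007] 0.0424
0.012 0.04 [0.0233 0.    ] 0.0354
```

View pics/w8.png

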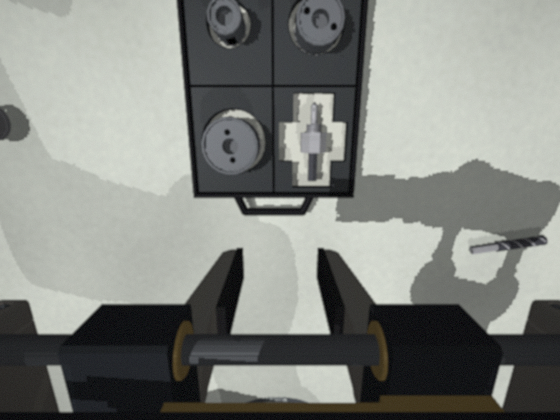

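All four pieces are seated: the saws are level with their tops at about 57 mm, and the arbor at (313,140) lies straight with its collar top at about 42 mm. The gripper is clear, so I'll hand in.

```bash
python3 -c "
from workcell import *
print(get_obs()['clock'],job_done())"
```

```text
the job is handed in; nothing more can be done
22.95 None
```

I packed saw60, saw46 and saw33 in that order, teeth down, each in its own well. I then laid the arbor in the slot and handed in at about 23 s. Each piece was lowered until the wrist force showed light contact, then released.

**Saws:** in the last wrist view the tops measured 57.1, 57.1 and 57.2 mm (58 nominal). They lean by 0.7° or less, which is within measurement noise.

**Arbor:** it lies within 0.1° of the slot axis. Its collar top measured about 42 mm, against 41 expected with the arbor flat on the bottom.

**Coupling and twist drill:** I never touched either one. The drill still lies where it was in the last view, and I did not measure the coupling again.

**Disagreements:** the cameras differed by 2–6 mm on some positions, within the roughly 6 mm well clearance. A sideways wrist force of 5–6 N showed at contact for saw60 and saw46, with no visible effect. One early move call was refused for missing a key and moved nothing.

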